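# Refit the brake spring of a soil-trimming turntable with a spring puller

## Task

The brake spring of the trimming turntable hangs unhooked. Take the spring puller, catch the pull eye at the spring's free end with its prong, stretch the spring over to the anchor post, drop the hook over the post's head and ease it back until the post carries it and the brake is held shut. Do it with the puller, not with the fingers on the spring, work gently, stretch the spring no farther than it needs, and finally lay the puller down on the bench clear of the turntable, leaving everything else where it is.

Things in the scene. Friction and masses are not known exactly. Their poses are not given: they have to be found in the camera images.
- turntable: Trimming turntable, fixed: grey base 215 x 245 mm, top 18 mm above the bench; steel disc 130 mm across, rim 32 to 54 mm high; dark brake arm on its +y side, pivot at (75, 85) mm, pin of the spring at (-85, 85) mm with the arm shut, its top 60 mm high; the spring runs along its -x edge. Origin: on the bench under the disc's centre, z up. Pulling the spring to -y shuts the brake.
- anchor_slot (a point): Middle of the slot that holds the anchor post, at (-85, -85, 23) mm of the turntable, axes as the turntable's. The post is clamped in this slot anywhere from 16 mm to -y to 16 mm to +y of this point (exactly on its line in x); where is not reported: see or feel it. Post, heights above the bench: collar 18 mm across up to 34 mm, neck 8 mm across, domed head 12 mm across from 47 to 56 mm.
- spring: The brake spring: steel tension spring 18 mm across, ending in a flat hook of 4 mm wire, 23.5 mm wide. Origin on the arm's pin, 42 mm above the bench; x runs along the spring to the hook. It turns freely on the pin, now swung off the post's line toward the robot, and tips 0.25 rad up, 0.05 rad down. It droops a little when slack.
- pull_eye (a point): Centre of the pull eye at the spring's free end (eye 16 mm along the spring x 15.5 mm wide inside, 4 mm wire), in the middle of the wire's thickness, 149 mm from the pin when slack. A rounded 4 mm end bar closes it outside; toward the pin a 4 mm cross bar parts it from the hook opening. The end bar is what the puller's prong pulls.
- hook_seat (a point): Point of the hook that bears on the post's neck when home: the cross bar's edge toward the pin, 12 mm nearer the pin than pull_eye. From here the hook opening, 18 mm long and 15.5 mm wide (with a 5 mm gap in its side wire), reaches toward the pin; the post's head passes up through it when hook_seat is 6 to 12 mm beyond the post's axis.
- spring_stretch (a joint): Stretch of the spring in m, 0 slack. Its pull is 2.4 N as it begins to open and grows by 0.16 N for each mm. Home on the post it is stretched 0.021 to 0.053, depending on where the post is clamped; more than 0.070 spoils the spring.
- brake_arm (a joint): Angle of the brake arm in rad: 0 shut (lining on the disc), up to 0.15 open. It moves easily: pulling the spring shuts it before the spring begins to stretch.
- spring_puller: Spring puller, 0.16 kg, lying on its handle's flat: black handle 102 mm long, 24 mm wide at its waist (grip there, across y; 30 mm wide at the ends), 30 mm high; 7 mm steel shaft, axis 17 mm up; at its end a 5 mm prong bent down. Origin: middle of the handle's underside; x along the tool to the prong, z up.
- puller_tip (a point): Bottom of the puller's prong, wire centre: 125.5 mm along x, 3 mm up in the puller's frame. The prong is 5 mm thick; its foot turns back 3.5 mm toward the handle so that it carries a wire: 8 mm clear from foot to shaft. In plan the prong with its foot fills 6 mm from this point toward the handle and 4 mm beyond it.
- wrench: Adjustable wrench, 42 x 199 x 9 mm, bystander.
- grease_tin: Green tin, 72 mm across, 37 mm high, bystander.
- stopwatch: Round black stopwatch, 71 x 60 x 18 mm, bystander.
- moisture_tin: Loose aluminium tin, 57 mm across, 31 mm high, bystander.

How it is judged (in metres and radians):
On the way, in this order (a step that is already met when the one before it is completed fails the run):
1. the puller, hooked in the spring, stretches it by more than 15 mm (value of joint spring_stretch above 0.015 m and contact force between spring_puller and spring above 3 N), for 0.2 s.
2. the hook is home on the post's neck and the puller no longer carries the spring (value of joint spring_stretch above 0.016 m and value of joint brake_arm below 0.012 rad and x of hook_seat in the frame of turntable between -0.0895 and -0.0805 m and z of hook_seat in the frame of turntable between 0.03 and 0.046 m and contact force between spring_puller and spring below 1 N), for 0.2 s.
At the end, for the whole second after the job is handed in: Hook round the post's neck under its head (hook_seat 30 to 46 mm high, within 4.5 mm of the post's line x = -85 mm), spring stretched over 16 mm, arm under 0.012 rad; puller at rest on the bench (origin under 20 mm high, over 200 mm from the turntable's origin), touching no part of it (value of joint spring_stretch above 0.016 m and value of joint brake_arm below 0.012 rad and x of hook_seat in the frame of turntable between -0.0895 and -0.0805 m and z of hook_seat in the frame of turntable between 0.03 and 0.046 m and height (world z) of spring_puller below 0.02 m and horizontal distance between spring_puller and turntable above 0.2 m and contact force between spring_puller and turntable below 0.1 N and linear speed of spring_puller below 0.02 m/s).
It fails at once if the spring is overstretched: more than 70 mm (value of joint spring_stretch above 0.07 m).
It fails at once if the puller is forced against the spring or the turntable with more than 20 N (contact force between spring_puller and turntable above 20 N).
It fails at once if the fingers touch the spring, or the robot strikes the turntable with more than 10 N (contact force between the fingers and spring above 1 N or contact force between the arm and turntable above 10 N).
It fails at once if the puller is dropped or thrown (faster than 1.5 m/s) (linear speed of spring_puller above 1.5 m/s).
It fails at once if a bystander is pushed away by more than 30 mm (distance of any of wrench, grease_tin, stopwatch, moisture_tin from where it was at the start of the episode above 0.03 m).
It also fails if it takes over 72 s, if anything falls off the work surface, if the arm or the gripper's body presses on something with over 40 N, if the wrist force passes 120 N, or if a joint passes its speed limit or range.

## Robot

A 6-joint arm with a two-finger parallel gripper is mounted at the origin on a cart in front of the work surface, level with it; the furniture and walls round the work are solid. World frame = base frame: x ahead of the robot, y to its left, z up, the work surface at z = 0. Lengths are in mm, angles in rad, forces in N, time in s.
With the tool pointing down it reaches from about 400 to 825 mm from the base axis. Payload 7 kg.
Tool frame: the origin (TCP) lies at the very end of the fingers, on their centre line; the grasp point (between the pads) lies 19 mm behind it; z points along the fingers, y is the line along which they close (so a half turn about z gives the same grasp; the last joint's range is limited). The gripper opens to 88 mm and grips with 3 to 60 N. Pads are 19 mm wide; open, the fingers measure 130 mm over their backs; the gripper's body (78 mm by 193 mm) begins 47 mm behind the grasp point.
Start: joints at [-0.818, 0.359, 0.012, 0, -1.224, -0.288], TCP at [302.536, -603.38, 226.561] pointing down, gripper open.
Joint ranges: [-3.07, 3.07], [-1.43, 2.12], [-1.02, 1.25], [-3.03, 1.67], [-3.05, -0], [-3.03, 3.03]. Speed limits (rad/s): [2.39, 2.39, 3.01, 3.14, 3.14, 3.14].

## Interface

Orientations are given as a unit quaternion [x, y, z, w].
In Python, from plant import bot gives the robot as it stands. Calls block until the motion is done:
- bot.move_ptp(position, orientation): joint-space move of the TCP to a pose.
- bot.line_to(position, velocity=150, ori=None): straight line of the TCP; ori=None keeps the orientation; velocity is the mean speed in mm/s.
- bot.move_joints(angles): joint-space move.
- bot.move_gripper(opening, force=None): finger opening in mm; force is the grip in N (None keeps the last); returns when the fingers have stopped.
- bot.pause(seconds).
- bot.solve_ik(position, orientation): joint angles nearest the present ones, or None.
- bot.read_state(): the state.
- bot.camera(name): name is "scene" or "top"; returns the picture (384x512x3 uint8, red, green, blue); there is no depth.
- bot.get_calibration(name): a dict with "fx", "fy", "cx", "cy" (pixels), "view" (4x4, takes a point from world to camera coordinates). Camera axes: x right, y up, looking along -z (the intrinsics and any distortion apply to the point x, -y, -z); pixel columns grow to the right and rows downward; lengths in mm; the calibration is good to about 2 mm. A picture is of the moment at which its call begins. get_calibration takes no time and is no camera call.
A pose or a line that the arm cannot do raises bot.Unreachable and nothing moves.
- bot.close_job(): hands the job in; it is judged then, once.
The state is a dict: "t": time; "joint_pos": joint angles; "qvel": joint speeds; "tau": joint torques, N m; "tcp_pos": TCP position; "eef_rot": TCP orientation; "contact_force": force on the tool from outside, world axes, zero at the start; "moment": the same for the moment, N m; "width": finger opening in mm; "finger_force": force on a finger pad.
Only numpy, scipy, OpenCV 4.12 (cv2) and the standard library are available. Lean on these libraries where they do the work, as an engineer would, in place of code of your own. Each camera call takes 0.05 s, during which the arm holds its last target. There are 200 camera calls.

## Working session

There is one attempt and no reset: what is moved stays moved. The work goes in short steps, each a Python script; the robot and the scene stay as the last script left them, time stands still between calls to the robot, and variables do not carry over. Pictures are saved under pics/ and viewed, at most 10 in all, crops included, and the job is handed in when it is done.

```bash
ls; mkdir -p pics
python3 - <<'E'
from plant import bot
import cv2,numpy as np
for n in("scene","top"):
    im=bot.camera(n); cv2.imwrite(f"pics/{n}0.png",cv2.resize(im[:,:,::-1],(800,600),interpolation=cv2.INTER_CUBIC)); np.save(f"pics/{n}0.npy",im)
    c=bot.get_calibration(n); print({k:(np.round(v,3).tolist() if k=="view" else v) for k,v in c.items()})
s=bot.read_state(); print(s)
E
```

```text
pics
{'fx': 414.6743245971074, 'fy': 414.6743245971074, 'cx': 252.72076187175514, 'cy': 193.36712424416362, 'view': [[-0.544, -0.839, 0.009, 364.73], [0.638, -0.407, 0.654, -352.659], [-0.545, 0.362, 0.757, -1328.878], [0.0, 0.0, 0.0, 1.0]]}
{'fx': 359.5289908437087, 'fy': 359.5289908437087, 'cx': 252.12668178142533, 'cy': 187.56274619987812, 'view': [[-0.023, -1.0, -0.01, 109.296], [0.984, -0.024, 0.179, -571.527], [-0.179, -0.006, 0.984, -1091.511], [0.0, 0.0, 0.0, 1.0]]}
{'t': 0.1, 'joint_pos': array([-8.17903098e-01,  3.59276980e-01,  1.11750068e-02, -3.12922709e-04,
       -1.22412684e+00, -2.88093009e-01]), 'qvel': array([-0.00101659, -0.00087107,  0.00309667,  0.00076435, -0.00035243,
        0.0006072 ]), 'tau': array([-1.42640565e-03, -5.84165347e+01,  2.93751580e+01,  7.01544285e+00,
        1.01456948e-02, -5.35335744e-05]), 'tcp_pos': array([ 302.34142766, -603.01233961,  225.75103557]), 'eef_rot': array([-2.30261875e-01,  9.73128426e-01,  6.94556094e-04, -2.28560354e-04]), 'contact_force': array([-1.31435584,  0.36506864,  0.74683446]), 'moment': array([0.00030291, 0.02600418, 0.03865882]), 'finger_force': 0.0, 'width': 87.68471483689373}
```

View pics/top0.png

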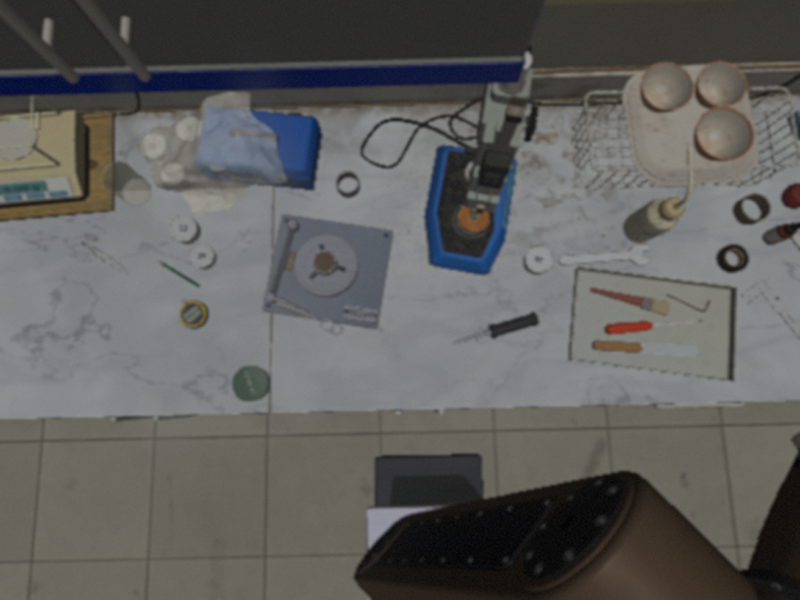

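View pics/scene0.png

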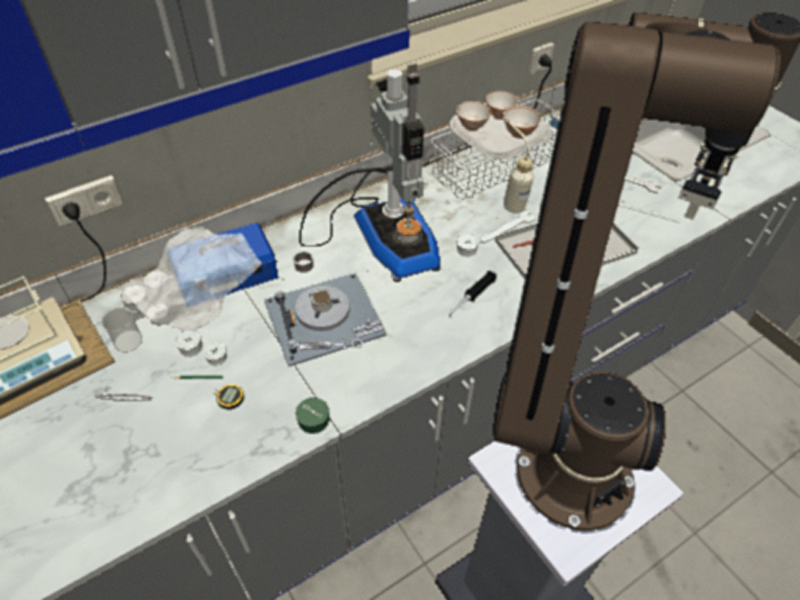

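The top view shows the turntable (px about 265-392, 215-328 in the 800-wide image), with its spring along the lower edge and the loose end near (335,328). The puller's handle is at (513,325) and its prong at (457,342), pointing to +y. The scene view shows the same objects with nothing hidden.

```bash
cat > h.py <<'E'
import numpy as np,cv2
from plant import bot
from scipy.optimize import least_squares
C={n:bot.get_calibration(n) for n in("scene","top")}
def proj(n,P):
    c=C[n];V=np.array(c["view"]);P=np.atleast_2d(P)
    q=P@V[:3,:3].T+V[:3,3]
    return np.c_[c["cx"]+c["fx"]*q[:,0]/-q[:,2], c["cy"]-c["fy"]*q[:,1]/-q[:,2]]
def ray(n,uv):
    c=C[n];V=np.array(c["view"]);R=V[:3,:3]
    d=np.array([(uv[0]-c["cx"])/c["fx"],-(uv[1]-c["cy"])/c["fy"],-1.])
    return -R.T@V[:3,3],R.T@d
def onz(n,uv,z):
    o,d=ray(n,uv);return o+d*(z-o[2])/d[2]
def tri(a,b):  # a: top uv, b: scene uv
    A=[];y=[]
    for n,uv in(("top",a),("scene",b)):
        o,d=ray(n,uv);d/=np.linalg.norm(d);M=np.eye(3)-np.outer(d,d);A.append(M);y.append(M@o)
    return np.linalg.lstsq(np.vstack(A),np.hstack(y),rcond=None)[0]
def snap(n,k=4):return np.mean([bot.camera(n).astype(float) for _ in range(k)],0).astype(np.uint8)
def crop(im,x,y,w,h,s,f):
    cv2.imwrite(f,cv2.resize(im[y:y+h,x:x+w,::-1],None,fx=s,fy=s,interpolation=cv2.INTER_CUBIC))
E
python3 - <<'E'
from h import *
T=snap("top");S=snap("scene");np.save("pics/T.npy",T);np.save("pics/S.npy",S)
crop(T,163,132,100,75,8,"pics/t1.png");crop(S,160,168,100,75,8,"pics/s1.png")
a=cv2.resize(T[190:228,283:350,::-1],(800,454),interpolation=cv2.INTER_CUBIC)
crop(T,283,190,67,38,6,"pics/a.png");crop(S,275,165,55,45,7,"pics/b.png")
a=cv2.imread("pics/a.png");b=cv2.imread("pics/b.png");print(a.shape,b.shape)
m=np.zeros((600,800,3),np.uint8);m[:228,:402]=a;m[228:543,:385]=b;cv2.imwrite("pics/p1.png",m)
for n,im,(x,y,w,h) in(("top",T,(283,190,67,38)),("scene",S,(275,165,55,45))):
    g=im[y:y+h,x:x+w].max(2);M=(g<70).astype(np.uint8)
    nn,l,st,ce=cv2.connectedComponentsWithStats(M);i=1+np.argmax(st[1:,4])
    pts=np.argwhere(l==i)[:,::-1].astype(np.float32);print(n,st[i],ce[i]+[x,y],cv2.minAreaRect(pts),onz(n,ce[i]+[x,y],15))
E
```

```text
(228, 402, 3) (315, 385, 3)
top [ 30  10  31  16 211] [328.27488152 207.57345972] ((45.28108215332031, 17.413516998291016), (7.278625965118408, 30.731977462768555), 72.89727020263672) [ 508.58891413 -149.81030622   15.        ]
scene [ 23   9  19  19 132] [307.74242424 182.29545455] ((32.79073715209961, 17.231630325317383), (6.500185012817383, 21.874534606933594), 47.290611267089844) [ 507.51523836 -155.34087579   15.        ]
```

View pics/t1.png

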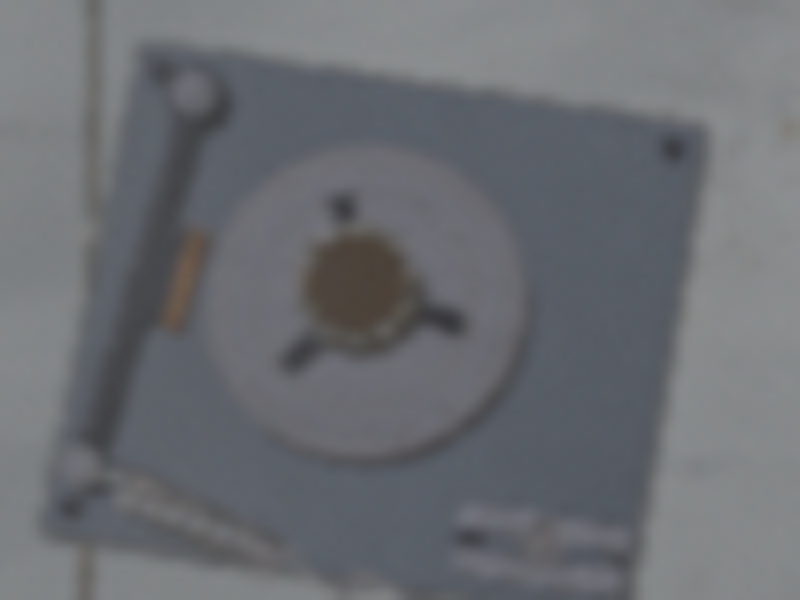

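View pics/s1.png

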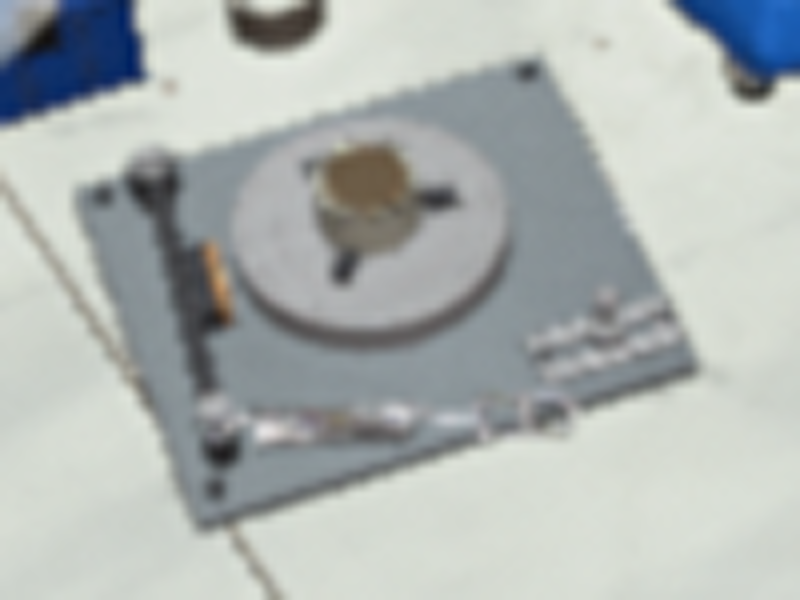

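View pics/p1.png

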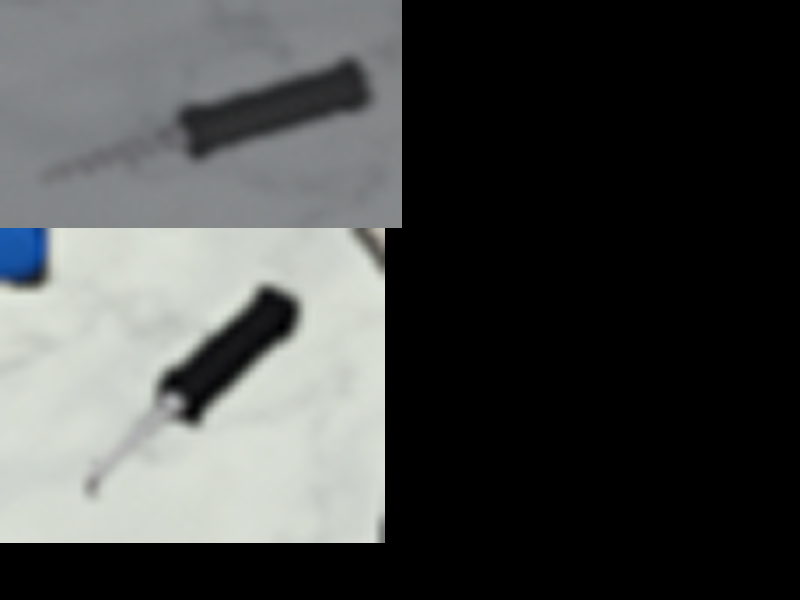

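The crops show the following:
- **Post:** the head is near (543,537) in the top crop and (607,298) in the scene crop.
- **Eye:** it is near (545,412) in the scene crop. The top crop cuts it off.
- **Puller:** the handle ends and prong are clear in both views.

Next I fit the turntable pose and the puller.

```bash
cat > fit.py <<'E'
from h import *
def px(p,o,s):return (np.array(p,float)+.5)/s-.5+np.array(o)
t1=lambda x,y:px((x,y),(163,132),8)
s1=lambda x,y:px((x,y),(160,168),8)
obs=[("top",(1,1),t1(140,45)),("top",(1,-1),t1(708,125)),("top",(-1,1),t1(45,538)),
("scene",(1,1),s1(78,190)),("scene",(1,-1),s1(538,58)),("scene",(-1,-1),s1(698,370)),("scene",(-1,1),s1(203,525))]
def W(p,q):
    c,s=np.cos(p[2]),np.sin(p[2]);q=np.array(q,float);return np.array([p[0]+c*q[0]-s*q[1],p[1]+s*q[0]+c*q[1],q[2]])
def res(p):
    r=[]
    for n,(i,j),uv in obs: r.append(proj(n,W(p,[p[3]+i*107.5,p[4]+j*122.5,18]))[0]-uv)
    for n,uv in(("top",t1(366,300)),("scene",s1(371,226))): r.append(proj(n,W(p,[0,0,54]))[0]-uv)
    for n,uv in(("top",t1(193,92)),): pass
    return np.hstack(r)
R=least_squares(res,[600,130,-.15,0,0])
P=R.x
E
python3 - <<'E'
from fit import *
print(P.round(3),R.fun.round(2))
post=tri(t1(543,537),s1(607,297));c,s=np.cos(P[2]),np.sin(P[2])
loc=lambda w:[c*(w[0]-P[0])+s*(w[1]-P[1]),-s*(w[0]-P[0])+c*(w[1]-P[1]),w[2]]
print("post",post,loc(post)); 
for n,uv in(("top",t1(543,537)),("scene",s1(607,297))): print(loc(onz(n,uv,55)))
print("pin",tri(t1(80,462),s1(218,410)),loc(tri(t1(80,462),s1(218,410))),loc(onz("top",t1(80,462),58)),loc(onz("scene",s1(218,410),58)))
print("pivot",loc(tri(t1(195,92),s1(153,165))))
for n,a,b in(("ferr",(183,132),(173,174)),("prong",(42,180),(92,256)),("far",(362,82),(281,77))):
    print(n,tri(px(a,(283,190),6),px(b,(275,165),7)).round(1))
T=np.load("pics/T.npy");a=T[180:222,165:245,::-1].astype(float);a=np.clip((a-60)*1.8,0,255).astype(np.uint8)
cv2.imwrite("pics/t2.png",cv2.resize(a,None,fx=10,fy=10,interpolation=cv2.INTER_CUBIC))
E
```

```text
[ 6.35648e+02  2.33939e+02 -1.77000e-01 -3.65800e+00 -2.05800e+00] [ 0.12 -0.11  0.95  0.45 -0.43  0.68 -1.32  0.17  0.42 -0.76  0.7  -0.95
 -0.96  0.3   0.25  0.55 -0.57 -0.54]
post [538.6518675  163.63543149  52.67563152] [np.float64(-83.07642575197185), np.float64(-86.30820751866395), np.float64(52.67563151714387)]
[np.float64(-82.48019243684556), np.float64(-84.988470882011), np.float64(55.0)]
[np.float64(-85.95015408393718), np.float64(-87.10751016676097), np.float64(55.0)]
pin [571.75655862 345.59190373  59.64174836] [np.float64(-82.58092690753647), np.float64(98.63457510546945), np.float64(59.641748358716995)] [np.float64(-81.19272573806978), np.float64(101.02297711484265), np.float64(58.0)] [np.float64(-82.86036261897569), np.float64(96.70987317776729), np.float64(58.0)]
pivot [np.float64(75.86249609128674), np.float64(83.63299065548239), np.float64(51.82928765472565)]
ferr [ 495.2 -101.1   17.1]
prong [470.  -24.7  20.7]
far [ 520.3 -198.6   17.9]
```

View pics/t2.png

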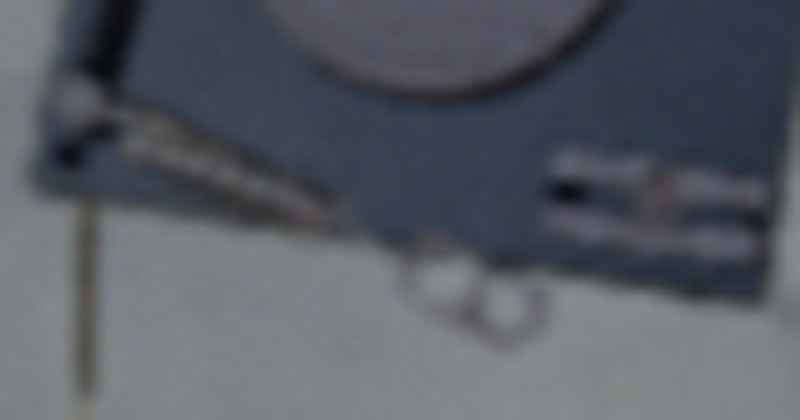

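The contrast crop shows the eye centred at about (508,305), the hook opening at about (440,285) and the post head at (658,188). I compute the eye position, then grasp.

```bash
cat >> fit.py <<'E'
t2=lambda x,y:px((x,y),(165,180),10)
c_,s_=np.cos(P[2]),np.sin(P[2])
loc=lambda w:np.array([c_*(w[0]-P[0])+s_*(w[1]-P[1]),-s_*(w[0]-P[0])+c_*(w[1]-P[1]),w[2]])
def q(phi,flip=False):
    from scipy.spatial.transform import Rotation as Ro
    if flip: phi+=np.pi
    c,s=np.cos(phi),np.sin(phi)
    return Ro.from_matrix(np.array([[c,s,0],[s,-c,0],[0,0,-1]])).as_quat()
E
python3 - <<'E'
from fit import *
e=tri(t2(508,303),s1(545,412));print("eye",e,loc(e))
for z in(34,38,42):print(z,onz("top",t2(508,303),z),onz("scene",s1(545,412),z))
pin=W(P,[75-160*np.cos(.09),85+160*np.sin(.09),42]);print("pin",pin, "d",np.linalg.norm(e-pin))
blue=[onz("top",np.array(p)*.64,30).round() for p in((432,262),(490,270),(515,150),(470,230),(530,100))];print(blue)
far,fe,pr=np.array([520.3,-198.6]),np.array([495.2,-101.1]),np.array([470,-24.7])
d=pr-far;phi=np.arctan2(d[1],d[0]);O=(far+fe)/2;print(phi,O)
sp=np.arctan2(*(pin-e)[[1,0]]);print("spring dir",sp)
for f in(0,1):
  for pos,a in(([*O,3],phi),([*(e[:2]-125*np.array([np.cos(sp),np.sin(sp)])),40],sp),([510,13,60],np.pi/2+P[2])):
    r=bot.solve_ik(pos,q(a,f));print(f,None if r is None else np.round(r,2))
E
```

```text
eye [507.27748278 214.47936437  35.8946561 ] [-122.92598604  -41.79450095   35.8946561 ]
34 [507.75097185 214.97400743  34.        ] [508.27967935 213.54246998  34.        ]
38 [507.26577575 214.53385215  38.        ] [505.57991753 214.97507022  38.        ]
42 [506.78057965 214.09369687  42.        ] [502.8801557  216.40767046  42.        ]
pin [570.14438125 346.63863116  42.        ] d 146.4772813278155
[array([642.,  14.,  30.]), array([ 622., -106.,   30.]), array([ 887., -174.,   30.]), array([710., -68.,  30.]), array([1004., -215.,   30.])]
1.8523587407444944 [ 507.75 -149.85]
spring dir 1.1267848120919985
0 [ 0.08  0.38 -0.57 -0.   -0.62 -2.94]
0 [ 0.65  0.23 -0.68  0.   -0.66  2.05]
0 [ 0.41  0.27 -0.56  0.   -0.74  2.55]
1 [ 0.08  0.38 -0.57  0.   -0.62  0.2 ]
1 [ 0.65  0.23 -0.68  0.   -0.66 -1.09]
1 [ 0.41  0.27 -0.56  0.   -0.74 -0.59]
```

Run:
```python
from fit import *
phi=1.8524;O=[507.75,-149.85]
bot.move_ptp([*O,120],q(phi,1)); bot.line_to([*O,3.5],120)
bot.move_gripper(15,40); s=bot.read_state(); print(s["t"],s["width"],s["finger_force"],s["contact_force"])
bot.line_to([*O,90],100)
s=bot.read_state(); print(s["t"],s["tcp_pos"],s["width"],s["contact_force"])
# go over the eye, tip ~35 above wire
sp=1.127;u=np.array([np.cos(sp),np.sin(sp)]);e=np.array([507.3,214.5])
h=e-u*125.5+u*1
bot.move_ptp([*h,80],q(sp,1)); bot.pause(.3)
s=bot.read_state(); print(s["t"],s["tcp_pos"],s["eef_rot"],h)
T=snap("top");S=snap("scene");np.save("pics/T2.npy",T);np.save("pics/S2.npy",S)
uv=proj("top",[*e,60])[0].astype(int);vv=proj("scene",[*e,60])[0].astype(int);print(uv,vv)
m=np.zeros((600,800,3),np.uint8)
for i,(im,o) in enumerate(((T,uv),(S,vv))):
    a=im[o[1]-30:o[1]+30,o[0]-20:o[0]+20,::-1].astype(float);a=np.clip((a-a.min())*255/(np.ptp(a)),0,255).astype(np.uint8)
    m[:,400*i:400*i+400]=cv2.resize(a,(400,600),interpolation=cv2.INTER_CUBIC)
cv2.imwrite("pics/m1.png",m)
```

```text
4.4917 23.98995530673318 39.87142503261566 [-0.35454545  0.00855858 -1.35250729]
5.5083 [ 507.20616904 -149.82847541   89.36578644] 23.878201626904037 [-0.11108476 -0.09515307 -1.7600938 ]
6.9833 [453.99133912 101.5437537   79.93994251] [-5.33765574e-01  8.45632490e-01  5.08668253e-06 -6.37590109e-05] [453.8432955  102.06054632]
[214 209] [227 214]
```

View pics/m1.png

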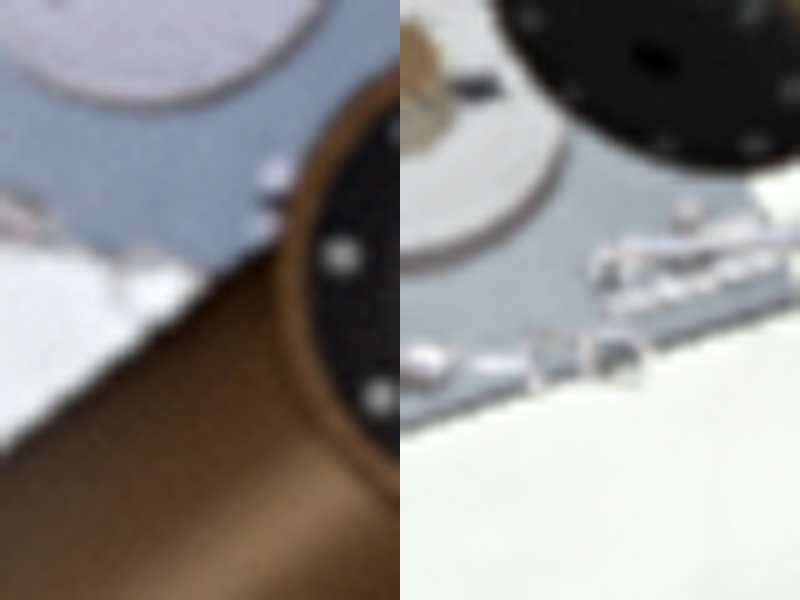

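The scene pane shows the prong at about (604,250-290) and the eye ring centred at (613,357). The arm hides the eye in the top view, so I compare the projections in the scene view only.

Run:
```python
from fit import *
sp=1.127;u=np.array([np.cos(sp),np.sin(sp)]);o=np.array([227-20,214-30])
tcp=np.array([454,101.54]);tip=tcp+125.5*u
f=lambda P:((proj("scene",P)[0]-o+.5)*10-.5+[400,0]).round(1)
print("tip bottom",f([*tip,77]),"shaft axis",f([*tip,93.5]),"shaft -60",f([*(tip-60*u),93.5]))
e=np.array([507.3,214.5]);print("tip",tip)
for z in(34.5,36):print("eye",f([*e,z]),"endbar out",f([*(e-12*u),z]),"crossbar",f([*(e+8*u),z]))
print("eye 149:",W(P,[75-160*np.cos(.09),85+160*np.sin(.09),34.5])[:2]-149*u)
J=np.array([f([*(e+d),35])-f([*e,35]) for d in([1,0],[0,1])]);print(J)
```

```text
tip bottom [604.2 283.8] shaft axis [602.4 254.7] shaft -60 [772.  238.2]
tip [507.88607562 214.88258182]
eye [610.4 357.2] endbar out [643.4 353.9] crossbar [588.4 359.4]
eye [610.3 354.7] endbar out [643.3 351.4] crossbar [588.2 356.9]
eye 149: [506.1680843 212.072538 ]
[[-1.4 -1.9]
 [-2.4  1.2]]
```

```bash
cat >> fit.py <<'E'
def pane(name,e,z=35,k=4):
    S=snap("scene",k);o=proj("scene",[*e,z])[0].astype(int)-[25,19]
    a=S[o[1]:o[1]+38,o[0]:o[0]+50,::-1].astype(float);a=np.clip((a-a.min())*255/np.ptp(a),0,255).astype(np.uint8)
    cv2.imwrite(name,cv2.resize(a,None,fx=16,fy=15.7,interpolation=cv2.INTER_CUBIC))
    return lambda Q:((proj("scene",Q)[0]-o+.5)*[16,15.7]-.5).round(0)
def go(tip,phi,tcpz,v=60):
    h=np.array(tip)-125.5*np.array([np.cos(phi),np.sin(phi)])
    bot.line_to([*h,tcpz],v,q(phi,1))
def st(l=""):
    s=bot.read_state();print(l,round(s["t"],2),s["tcp_pos"].round(1),s["contact_force"].round(2),round(s["width"],2));return s
E
python3 - <<'E'
from fit import *
sp=1.127;e=np.array([506.7,213.3]);u=np.array([np.cos(sp),np.sin(sp)]);tip=e+u
go(tip,sp,50);bot.pause(.3);s0=st()
for z in(44,40,37,34,31,29):
    go(tip,sp,z,30);bot.pause(.2);s=st(z)
    if s["contact_force"][2]-s0["contact_force"][2]>2:print("contact");break
h=s["tcp_pos"];f=pane("pics/d1.png",e)
t=h[:2]+125.5*u
print("tip",t,f([*t,h[2]-3]),f([*t,h[2]+13.5]),"eye",f([*e,34.5]),f([*(e-10*u),34.5]),f([*(e+10*u),34.5]))
E
```

```text
8.33 [453.4 101.   50.3] [ 0.56  0.39 -0.89] 23.51
44 8.88 [453.3 100.9  44. ] [ 0.67  0.13 -2.28] 23.77
40 9.37 [453.3 100.9  40. ] [ 0.3  -0.33 -1.57] 23.78
37 9.82 [453.3 100.9  37. ] [-0.48 -0.24 -1.8 ] 23.73
34 10.27 [453.3 100.9  34. ] [-0.22  0.36 -1.5 ] 23.86
31 10.72 [453.3 100.9  31. ] [-0.3  -0.22 -2.1 ] 23.97
29 11.17 [453.3 100.9  29. ] [ 0.17 -0.02 -1.7 ] 23.55
tip [507.14470481 214.22304101] [420. 332.] [417. 289.] eye [423. 309.] [467. 305.] [379. 314.]
```

View pics/d1.png

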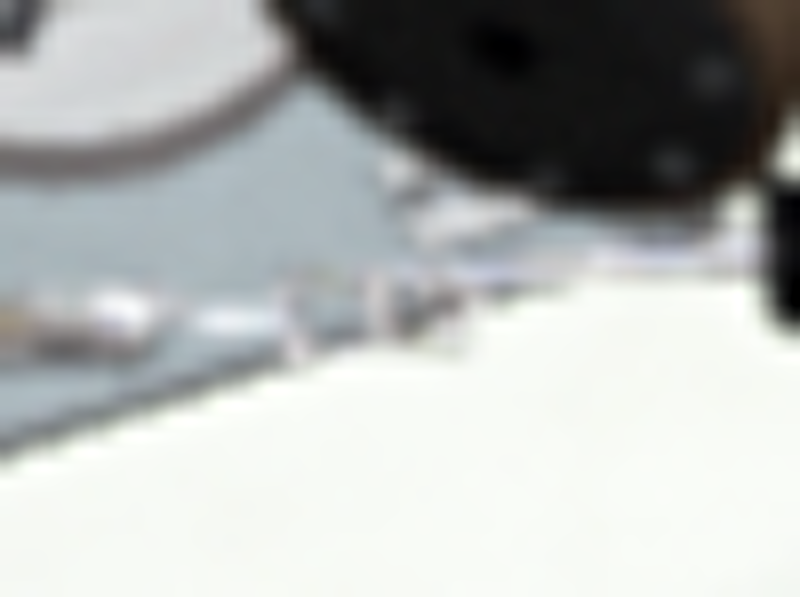

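No contact was felt on the way down, and the prong sits between the eye's bars, at (380,310) and (455,320). I pull gently to confirm the catch.

```bash
cat >> fit.py <<'E'
PIN=W(P,[-85,85,42])[:2]
def U(a):return np.array([np.cos(a),np.sin(a)])
def pol(r,phi,z,v=50,off=0.):
    n=np.array([-np.sin(phi),np.cos(phi)])
    go(PIN-r*U(phi)+off*n,phi,z,v)
def F(phi,k=8):
    f=[]
    for _ in range(k): bot.pause(.02);f.append(bot.read_state()["contact_force"])
    f=np.mean(f,0);n=np.array([-np.sin(phi),np.cos(phi)])
    s=bot.read_state();t=s["tcp_pos"][:2]+125.5*U(phi)
    l=loc([*t,0]);print(f"t={s['t']:.1f} along={f[:2]@U(phi):.2f} lat={f[:2]@n:.2f} z={f[2]:.2f} | tip loc {l[:2].round(1)} r={np.linalg.norm(t-PIN):.1f} tcpz={s['tcp_pos'][2]:.1f} w={s['width']:.2f}",flush=True)
    return f
E
python3 - <<'E'
from fit import *
tip=np.array([507.14,214.22]);d=PIN-tip;a=np.arctan2(d[1],d[0]);print(a,np.hypot(*d))
bot.move_gripper(15,55)
F(1.127)
for r in(150,155,160,166,172,178):
    pol(r,a,29,40);F(a)
E
```

```text
1.1028199054485945 132.63859553493947
t=11.7 along=-0.08 lat=0.03 z=-1.85 | tip loc [-123.  -42.] r=132.6 tcpz=29.0 w=23.75
t=12.4 along=0.12 lat=-0.06 z=-1.67 | tip loc [-127.9  -58.7] r=149.9 tcpz=29.0 w=23.73
t=12.8 along=3.02 lat=-0.25 z=-1.69 | tip loc [-129.  -63.] r=154.4 tcpz=29.2 w=23.33
t=13.3 along=3.79 lat=0.15 z=-2.00 | tip loc [-130.6  -68. ] r=159.6 tcpz=29.1 w=23.65
t=13.7 along=4.71 lat=-0.07 z=-1.86 | tip loc [-132.3  -73.7] r=165.6 tcpz=29.1 w=23.44
t=14.1 along=5.52 lat=0.27 z=-1.76 | tip loc [-133.9  -79.2] r=171.3 tcpz=29.1 w=23.65
t=14.6 along=6.54 lat=-0.20 z=-1.45 | tip loc [-135.3  -84.7] r=177.0 tcpz=29.3 w=23.31
```

Caught: the pull grows 0.16 N/mm, with zero stretch at r≈151. Now I lift, swing over the post's line, and look at it in both views.

Run:
```python
from fit import *
a=1.1028;b=np.pi/2+P[2]
pol(172,a,64,60);F(a)
for k in(.33,.67,1):
    pol(172+15*k,a+(b-a)*k,64,60,-1.9*k)
bot.pause(.2);F(b)
T=snap("top");S=snap("scene");np.save("pics/T3.npy",T);np.save("pics/S3.npy",S)
m=np.zeros((600,800,3),np.uint8)
for i,(n,im) in enumerate((("top",T),("scene",S))):
    p=proj(n,W(P,[-85,0,45]))[0].astype(int)-[50,18];print(n,p)
    a_=im[p[1]:p[1]+37,p[0]:p[0]+100,::-1].astype(float);a_=np.clip((a_-a_.min())*255/np.ptp(a_),0,255).astype(np.uint8)
    m[i*300:i*300+296]=cv2.resize(a_,(800,296),interpolation=cv2.INTER_CUBIC)
cv2.imwrite("pics/m2.png",m)
```

```text
t=15.4 along=5.69 lat=0.35 z=-2.76 | tip loc [-134.2  -79.4] r=171.6 tcpz=64.0 w=23.77
t=17.7 along=8.21 lat=0.02 z=-2.93 | tip loc [ -83.7 -101.5] r=186.5 tcpz=63.5 w=23.47
top [154 177]
scene [163 195]
```

View pics/m2.png

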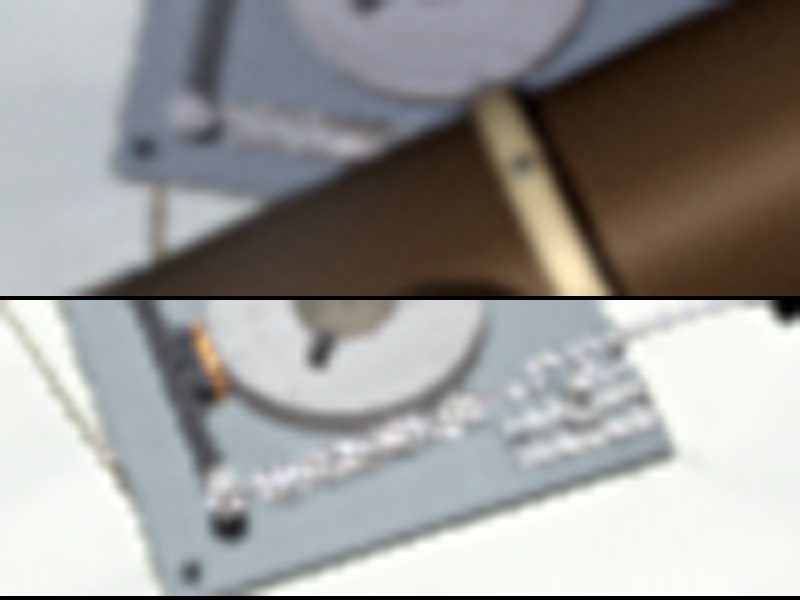

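The scene pane shows the spring passing just above the post head (580,388). The shut pin is at (190,108) in the top pane and (225,488) in the scene pane. I triangulate it against the post.

Run:
```python
from fit import *
a=px((190,108),(154,177),8);b=px((225,188),(163,195),8)
w=tri(a,b);print("pin",loc(w),loc(onz("top",a,60)),loc(onz("scene",b,60)))
o=np.array([163,195]);f=lambda Q:((proj("scene",Q)[0]-o+.5)*8-.5+[0,300]).round(1)
s=bot.read_state();phi=np.pi/2+P[2];t=s["tcp_pos"][:2]+125.5*U(phi)
print("tip",f([*t,61]),"shaft",f([*t,77]),"shaft-50",f([*(t-50*U(phi)),77]))
for d in(5.5,5.5+8,5.5+12,5.5+30):print(d,f([*(t+d*U(phi)),70-d*.14]))
print("post",f(W(P,[-83.1,-86.3,53])))
```

```text
pin [-82.06146806  84.34284556  56.14000702] [-81.54971511  85.16429691  60.        ] [-86.43818974  83.28253888  60.        ]
tip [610. 360.] shaft [609.5 337.6] shaft-50 [710.9 305.8]
5.5 [598.5 352. ]
13.5 [582.2 358.8]
17.5 [574.1 362.1]
35.5 [537.3 377.3]
post [579.2 379.8]
```

Run:
```python
from fit import *
b=np.pi/2+P[2]
pol(196,b,64,40,-1.9);f0=F(b)
for z in(58,54,50,47,44,41,38,35.5):
    pol(196,b,z,40,-1.9);f=F(b)
    if f[2]-f0[2]>3:print("contact");break
```

```text
t=18.6 along=9.71 lat=0.65 z=-3.28 | tip loc [ -83.6 -110.2] r=195.2 tcpz=63.5 w=23.69
t=19.1 along=9.20 lat=-0.13 z=-2.63 | tip loc [ -83.5 -110.1] r=195.1 tcpz=57.5 w=23.42
t=19.5 along=9.06 lat=0.08 z=-2.79 | tip loc [ -83.5 -110.1] r=195.1 tcpz=53.6 w=23.46
t=19.9 along=9.28 lat=0.44 z=-2.36 | tip loc [ -83.4 -110.1] r=195.1 tcpz=49.6 w=23.62
t=20.2 along=9.08 lat=-0.02 z=-2.72 | tip loc [ -83.3 -110. ] r=195.1 tcpz=46.7 w=23.65
t=20.6 along=9.32 lat=-0.01 z=-2.54 | tip loc [ -83.2 -110. ] r=195.0 tcpz=43.7 w=23.79
t=21.0 along=9.04 lat=-0.23 z=-2.08 | tip loc [ -83.3 -110. ] r=195.0 tcpz=40.7 w=23.42
t=21.4 along=8.60 lat=0.14 z=-1.70 | tip loc [ -83.2 -110. ] r=195.1 tcpz=37.7 w=23.76
t=21.8 along=8.98 lat=-0.34 z=-1.92 | tip loc [ -83.2 -110. ] r=195.0 tcpz=35.3 w=23.69
```

Run:
```python
from fit import *
b=np.pi/2+P[2]
for r in(193.5,192,190.5,189,187.5,186,184.5,183):
    pol(r,b,35.5,20,-1.9);f=F(b,12)
    if f[:2]@U(b)<1:break
```

```text
t=22.2 along=8.68 lat=0.04 z=-1.69 | tip loc [ -83.2 -107.6] r=192.6 tcpz=35.3 w=23.51
t=22.7 along=8.25 lat=-0.18 z=-1.84 | tip loc [ -83.3 -106.2] r=191.2 tcpz=35.3 w=24.04
t=23.1 along=4.72 lat=0.84 z=-2.68 | tip loc [ -83.7 -105.8] r=190.8 tcpz=35.2 w=23.46
t=23.6 along=0.04 lat=-0.13 z=-1.71 | tip loc [ -83.2 -104.3] r=189.3 tcpz=35.5 w=23.91
```

The post now carries the spring: the puller's force is 0 with the spring still stretched. I centre the prong in the eye, lift it out and check.

Run:
```python
from fit import *
b=np.pi/2+P[2]
for r in(187,184.4):
    pol(r,b,35.5,20,-1.9);F(b)
for z in(38,41,44,48,53,60,75):
    pol(184.4,b,z,30,-1.9);f=F(b,5)
    if f[2]<-4.5:print("caught");break
else:
    tip=np.array(bot.read_state()["tcp_pos"])[:2]
    bot.line_to([*tip,110],100); O=np.array([507,-150])
    bot.line_to([*O,110],150,q(1.75,1))
    S=snap("scene");T=snap("top")
    m=np.zeros((600,800,3),np.uint8)
    for i,(n,im) in enumerate((("top",T),("scene",S))):
        p=proj(n,W(P,[-85,0,45]))[0].astype(int)-[50,18]
        a_=im[p[1]:p[1]+37,p[0]:p[0]+100,::-1].astype(float);a_=np.clip((a_-a_.min())*255/np.ptp(a_),0,255).astype(np.uint8)
        m[i*300:i*300+296]=cv2.resize(a_,(800,296),interpolation=cv2.INTER_CUBIC)
    cv2.imwrite("pics/m3.png",m);st()
```

```text
t=24.0 along=0.06 lat=0.11 z=-1.70 | tip loc [ -83.1 -102. ] r=187.0 tcpz=35.5 w=23.70
t=24.4 along=-0.02 lat=0.26 z=-1.82 | tip loc [-83.2 -99.4] r=184.4 tcpz=35.5 w=24.14
t=24.7 along=0.12 lat=0.21 z=-1.79 | tip loc [-83.  -99.4] r=184.4 tcpz=38.1 w=23.52
t=25.1 along=0.27 lat=-0.02 z=-1.96 | tip loc [-83.1 -99.4] r=184.4 tcpz=41.1 w=23.27
t=25.4 along=0.03 lat=0.13 z=-2.04 | tip loc [-83.1 -99.4] r=184.4 tcpz=44.1 w=23.50
t=25.8 along=0.40 lat=-0.01 z=-1.62 | tip loc [-83.1 -99.4] r=184.4 tcpz=48.1 w=23.71
t=26.2 along=0.06 lat=-0.17 z=-1.83 | tip loc [-83.1 -99.4] r=184.4 tcpz=53.1 w=23.59
t=26.6 along=-0.01 lat=0.03 z=-1.98 | tip loc [-83.1 -99.4] r=184.4 tcpz=60.0 w=23.76
t=27.4 along=0.10 lat=0.13 z=-1.70 | tip loc [-83.2 -99.5] r=184.5 tcpz=74.9 w=23.75
 29.59 [ 507.1 -149.8  110. ] [-1.43 -0.37 -2.82] 23.89
```

View pics/m3.png

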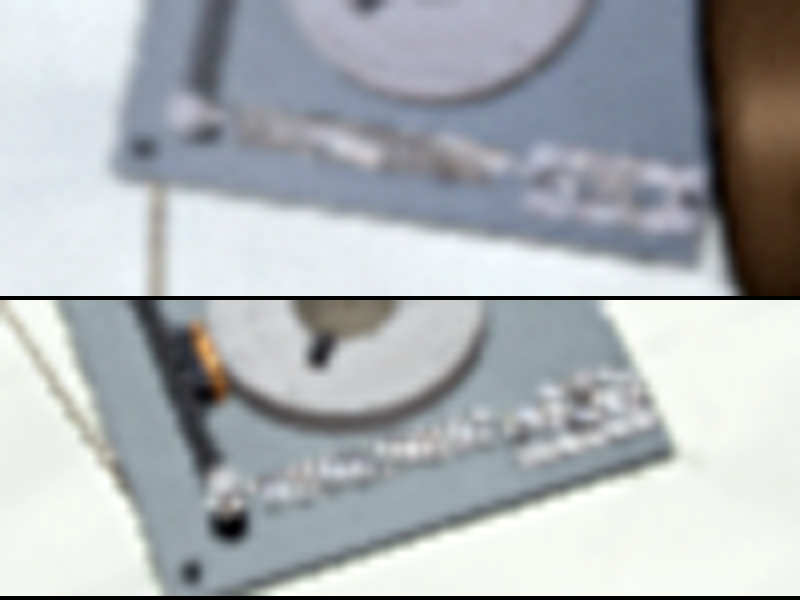

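Both panes show the spring stretched to the post, with the hook around it at (615,187) and (580,385), and the arm shut. I lay the puller back where it was lying and hand in.

Run:
```python
from fit import *
bot.line_to([507,-150,110],100,q(1.8524,1))
bot.line_to([507,-150,15],80);bot.pause(.2);z0=st()["contact_force"][2]
for z in(9,6,5,4.2,3.6):
    bot.line_to([507,-150,z],20);bot.pause(.2)
    if st()["contact_force"][2]-z0>2:break
bot.move_gripper(40);bot.pause(.3);bot.line_to([507,-150,120],80);bot.pause(.5);st()
S=snap("scene")[165:210,275:330];M=(S.max(2)<70).astype(np.uint8)
n,l,s,c=cv2.connectedComponentsWithStats(M);i=1+np.argmax(s[1:,4]);print(s[i],c[i]+[275,165])
bot.close_job()
```

```text
31.38 [ 507.3 -150.    15.4] [-0.33 -0.22 -1.43] 23.78
 32.02 [ 507. -150.    9.] [-0.21 -0.4  -1.4 ] 23.86
 32.52 [ 507.1 -150.     6. ] [-0.26  0.18 -1.94] 23.09
 32.98 [ 507. -150.    5.] [-0.44  0.54 -1.68] 23.31
 33.42 [ 507.  -150.     4.2] [-0.18 -0.18 -1.1 ] 23.51
 33.88 [ 507.  -150.     3.6] [-0.41  0.01 -1.13] 23.51
 36.83 [ 507. -150.  120.] [ 0.19 -1.08  0.74] 39.86
[ 45   0  10  45 410] [324.93902439 186.75609756]
the job is handed in; nothing more can be done
```

I handed the job in at about 37 s: the last pictures show the hook on the post with the brake shut, the spring stretched about 40 mm (47 mm at most) by the force readings. The puller was lowered gently and released on the bench where it first lay; my final picture check of it locked onto another dark area, so its resting place was not confirmed by camera.

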